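True up a leaning stud with the try square and hold it there

TASK

The stud on this sole plate leans over. Pick up the try square standing on the bench and press it into the corner between plate and stud, stock flat down on the plate and blade upright against the stud's leaning side, until both faces touch and the stud stands square. Finish still gripping the square and pressing it home in the corner, so that the screws can be driven through the bracket; leave the other things on the bench where they are.

Things in the scene. Friction and masses are not known exactly. Their poses are not given: they have to be found in the camera images.
- sole_plate: Fixed softwood plate, 63 (x) x 300 (y) x 38 mm, screwed to a plywood board on the bench. Origin: on the bench below the plate's middle; its flat top is 50 mm above. y runs along the plate, z up. The stud stands towards its -y end, with a 50 mm tall steel angle bracket behind; from the stud to the +y end 197 mm of plate top are bare: the square's stock goes there.
- corner (a point): The corner to fill: middle of the line where the stud's inner (+y) side meets the plate top, 47 mm from the plate's middle towards -y. Axes as sole_plate. The stud's hinge line runs through it along x. Upright wire screens 255 mm tall stand behind and to the right of the work, and a vice at its right front: carry things over or clear of them.
- stud_foot (a point): On the stud, an upright timber, 63 (x) x 38 (y) x 200 mm (z), its top about 250 mm above the bench. Rocks on its lower +y edge. This point: middle of that edge (same place as corner), turning with the stud; z runs up the stud along its inner side, y is that side's outward normal, so the inner side is its y = 0 plane. At the start its leaning top overhangs the plate by up to 28 mm.
- stud (a joint): Lean of the stud, rad: 0 = square to the plate, its foot flat, and it goes no farther; positive = its top leans along the plate's +y, over the place for the square (0.085 to 0.14 at the start). One screw pulls it over: pushed upright at blade-tip height it resists with 2 to 2.5 N; let go, it springs back about 4 degrees.
- try_square: Loose L-shaped try square, 0.23 kg: dark stock and thin steel blade. Starts standing on its stock, blade up, blade end to the robot's right. x: along the blade to its tip (up), y: along the stock to the blade end, z: thickness. In its frame (mm) the stock fills x -80.5..-58.5, y -55..55, z 0..16, the blade x -58.5..80.5, y 28..54, z 7..9. Grip the free 83 mm of stock across z, from above.
- heel (a point): Outer corner of the square at mid-thickness: blade end of the stock on its outer face (x -80.5, y 54.8, z 8 mm in try_square). It goes into corner. The stock's end stands 1 mm proud of the blade's outer edge.
- toe (a point): Other end of the stock's outer face (x -80.5, y -54.8, z 8 mm in try_square).
- blade_tip (a point): Tip of the blade on its outer edge (x 80, y 54, z 8 mm in try_square), about 160 mm above the heel when the square stands.
- screwdriver_cross: Bystander: screwdriver, 201 x 30 mm, lying. Origin under its middle.
- tape_measure: Bystander: tape measure, 67 x 77 x 31 mm. Origin under its middle.
- offcut_1: Bystander: wood offcut, 46 x 120 x 30 mm. Origin under its middle.
- offcut_2: Bystander: wood offcut, 60 x 85 x 24 mm. Origin under its middle.

How it is judged:
By the outcome, as a careful person would: the job done as asked, in the order asked, and still so for the second after the job is handed in, while the arm keeps its last pose, push and grip.
It also fails if it takes over 40 s, if anything falls off the work surface, if the arm or the gripper's body presses on something with over 40 N, if the wrist force passes 120 N, or if a joint passes its speed limit or range.

ROBOT

A 7-joint arm with a two-finger parallel gripper is mounted at the origin on a cart in front of the work surface, level with it; the furniture and walls round the work are solid. World frame = base frame: x ahead of the robot, y to its left, z up, the work surface at z = 0. Lengths are in m, angles in rad, forces in N, time in s.
With the tool pointing down it reaches from about 0.4 to 0.85 m from the base axis. Payload 10.4 kg.
Tool frame: the origin (TCP) lies midway between the tips of the shut fingers; the grasp point (between the pads) lies 19 mm behind it; z points along the fingers, y is the line along which they close (so a half turn about z gives the same grasp; the last joint's range is limited). The gripper opens to 87 mm and grips with 3 to 60 N. Pads are 19 mm wide; open, the fingers measure 117 mm over their backs; the gripper's body (75 mm by 190 mm) begins 51 mm behind the grasp point.
Start: joints at [-1.29, 0.332, -0.065, 1.46, 0.022, 1.35, -0.088], TCP at [0.187, 0.596, 0.223] pointing down, gripper open.
Joint ranges: [-2.6, 2.6], [-0.5, 2.12], [-1.47, 1.34], [0.16, 2.42], [-1.27, 4.41], [0.06, 2.06], [-2.6, 2.6]. Speed limits (rad/s): [2.22, 2.22, 2.79, 2.79, 3.14, 3.14, 3.14].

INTERFACE

Orientations are given as a unit quaternion [x, y, z, w].
In Python, from bench import r gives the robot as it stands.
- The arm moves only by the tool apply_moves, never from a script. Its argument "steps" is a list of rows, each a list of 7 numbers: the turn, a rotation vector about the tool's x, y, z in rad, then the shift along the tool's x, y, z in mm, then the opening, from -1 (shut) to 1 (fully open). In form: [[ax, ay, az, x, y, z, claw], ...]. A call has 1 to 20 rows; each row is the pose to reach, as a shift and turn from the pose commanded when the call began, along the tool's axes at that moment; what a row does not reach only later rows make up. A row lasts 1/12 s, in which the tool goes at most 41.7 mm and 7.16 degrees, less where a joint would pass 70% of its speed; a pose out of reach is approached as far as the arm can. A call with a gripper value outside its range is refused whole. The fingers move at their own pace and stop on an object; "force" is the grip in N (left out, the last holds). Time passes only in rows, so rows that repeat a pose let the fingers close. It gives the time, the measured TCP pose, the force, the opening and the grip force at its end, in the units of the state.
- r.read_state(): the state, without advancing time (a new reading comes with each control period).
- r.camera(name): name is "side" or "top"; returns a dict with "pixels" (384x512x3 uint8, red, green, blue), "z_map" (384x512 float32, m along the optical axis (not along the pixel's ray), 0 where there is no reading), "fovy" (degrees; the focal length in pixels is half the picture's height over the tangent of half this angle, whatever the lens; pixels are square), "cx", "cy" (the principal point, pixels), "position" and "orientation" of the camera in the world. Camera axes: x right, y down, z forward; pixel columns grow to the right and rows downward; lengths in m; the calibration is good to about 2 mm. A picture is of the moment at which its call begins.
- r.close_job(): hands the job in; it is judged then, once.
The state is a dict: "time": time; "joint_positions": joint angles; "joint_vel": joint speeds; "joint_torque": joint torques, N m; "ee_pos": TCP position; "eef_rot": TCP orientation; "ft_force": force on the tool from outside, world axes, zero at the start; "torque": the same for the moment, N m; "width": finger opening in m; "grip_force": force on a finger pad.
Only numpy, scipy, OpenCV 4.12 (cv2) and the standard library are available. Lean on these libraries where they do the work, as an engineer would, in place of code of your own. Each camera call takes 0.05 s, during which the arm holds its last target. There are 200 camera calls.

## Working session

There is one attempt and no reset: what is moved stays moved. The work goes in short steps, Python scripts to look and compute and a tool call to move; the robot and the scene stay as the last step left them, time stands still between calls to the robot, and variables do not carry over. Pictures are saved under pics/ and viewed, at most 10 in all, crops included, and the job is handed in when it is done.

Besides the shell and the picture viewer there is one more tool, called after "Call:" as name([rows], argument=value, ...), one row to a line, values as JSON. apply_moves: Moves the arm, as the interface text tells. Its arguments: {"type":"object","properties":{"steps":{"type":"array","items":{"type":"array","items":{"type":"number"}}},"force":{"type":"number"}},"required":["steps"]}

```bash
mkdir -p pics
cat > h.py <<'E'
import numpy as np, cv2
from bench import r
from scipy.spatial.transform import Rotation as R
def cam(n):
    c=r.camera(n); f=192/np.tan(np.radians(c["fovy"])/2)
    z=c["z_map"]; v,u=np.mgrid[:384,:512]
    P=np.stack([(u-c["cx"])/f*z,(v-c["cy"])/f*z,z],-1)
    o=np.array(c["orientation"])
    M=R.from_quat(o).as_matrix() if o.size==4 else o
    W=P@M.T+c["position"]; W[z==0]=np.nan
    return c,W
def save(n,img,s=1.5): cv2.imwrite("pics/"+n,cv2.resize(img[...,::-1],None,fx=s,fy=s))
E
python3 - <<'E'
from h import *
s=r.read_state()
print(s)
for n in("side","top"):
    c,W=cam(n); save(n+"0.png",c["pixels"]); np.save(n+"0.npy",W); np.save(n+"0p.npy",c["pixels"])
    print(n,c["position"],c["orientation"],c["fovy"],c["cx"],c["cy"])
E
```

```text
{'time': 0.0, 'joint_positions': array([-1.28964679,  0.33287781, -0.06470837,  1.46095549,  0.0215712 ,
        1.34992636, -0.08851274]), 'joint_vel': array([ 0.0008975 , -0.00101658,  0.00012523,  0.000118  ,  0.00049429,
       -0.00039684, -0.00153926]), 'joint_torque': array([ 2.10778616e-06, -6.23245025e+01,  2.44998594e-02, -3.89898920e+01,
       -6.14348240e-02,  3.96167336e-02,  1.55634057e-04]), 'ee_pos': array([0.18680911, 0.59600393, 0.22174349]), 'eef_rot': array([ 1.51286540e-01,  9.88489676e-01, -7.30667256e-04, -9.19848292e-05]), 'ft_force': array([-0.06592863,  0.16144525, -0.59708981]), 'torque': array([-0.07187311, -0.00357325, -0.03275656]), 'grip_force': 0.0, 'width': 0.08709138343064848}
side [ 0.95558687 -0.48721374  1.17817479] [ 0.90194501  0.32385358 -0.0900801  -0.27110817] 47.55130783683424 253.4697531685847 188.63104482297595
top [0.43984106 0.06596052 1.26158796] [ 0.70869969 -0.70449734  0.02810065 -0.0252706 ] 55.874069911420335 252.8415597377256 195.28663042017382
```

View pics/side0.png

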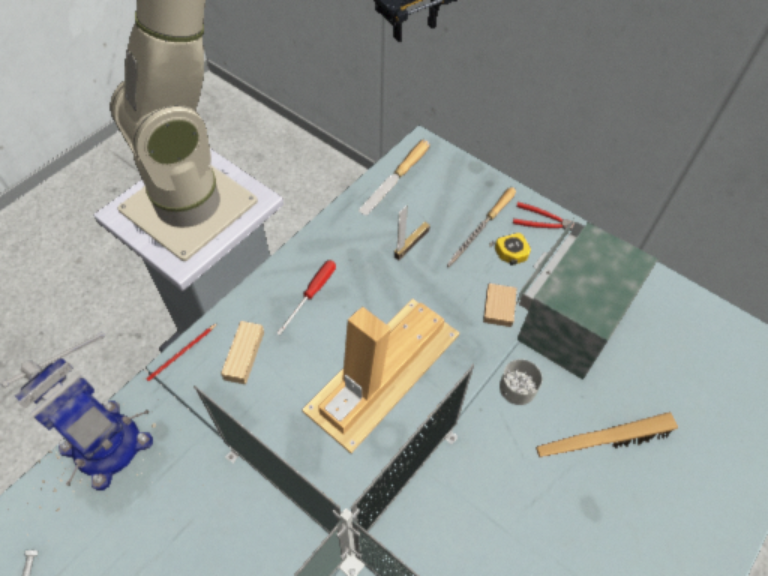

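View pics/top0.png

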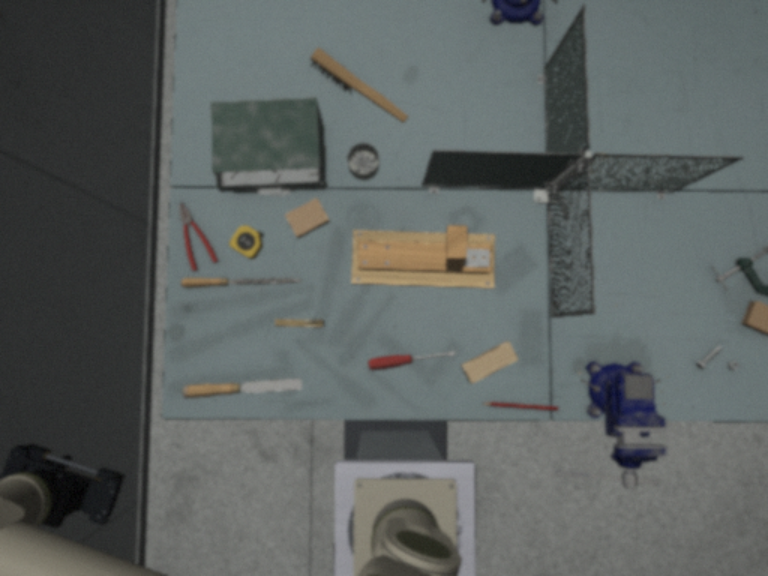

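The side view shows the square at about (410,240), standing with its blade end to the robot's right. The plate and leaning stud are at (380,370), with screens behind and to the right. In the top view the square is at (300,322) and the plate spans (355–495, 230–287) with the stud at (457,242).

Run:
```python
from h import *
def rect(p,name):
    a=cv2.minAreaRect((p[:,:2]*1000).astype(np.float32)); print(name,len(p),a,"z",np.percentile(p[:,2],[2,50,98]))
    return a
for n in("side","top"):
    W=np.load(n+"0.npy"); 
    F=W.reshape(-1,3); F=F[~np.isnan(F[:,0])]
    x,y,z=F.T
    print(n,"bench z",np.median(z[(abs(z)<.02)]))
    # square
    reg=(x>.25)&(x<.48)&(y>.08)&(y<.35)
    q=F[reg&(z>.012)&(z<.3)]
    lab=[]
    A=(q*1000)
    m=(A[:,0]>320)&(A[:,0]<430)
    q2=q[m]
    # print clusters
    img=np.zeros((200,200),np.uint8)
    ij=((q[:,:2]-[.25,.08])/.004).astype(int); img[ij[:,0],ij[:,1]]=1
    k,l,st,ce=cv2.connectedComponentsWithStats(cv2.dilate(img,np.ones((3,3))))
    L=l[ij[:,0],ij[:,1]]
    for i in range(1,k):
        if (L==i).sum()>5:
            rect(q[L==i],"clu"); b=q[(L==i)]; 
            s=b[(b[:,2]<.03)]; 
            if len(s)>4: rect(s,"  low")
            s=b[(b[:,2]>.035)]
            if len(s)>4: rect(s,"  high")
    reg=(x>.42)&(x<.68)&(y>-.2)&(y<.25)
    rect(F[reg&(z>.043)&(z<.055)],"platetop")
    rect(F[reg&(z>.006)&(z<.02)],"ply")
    q=F[reg&(z>.225)&(z<.27)]; rect(q,"studtop")
    if n=="side":
        # -y/inner? faces seen
        q=F[reg&(z>.08)&(z<.22)]; rect(q,"studmid")
```

```text
side bench z 0.0007778549946210189
clu 51 ((323.80572509765625, 304.0048828125), (25.97542953491211, 89.03909301757812), 5.015506744384766) z [0.0120276  0.01310274 0.01621852]
  low 51 ((323.80572509765625, 304.0048828125), (25.97542953491211, 89.03909301757812), 5.015506744384766) z [0.0120276  0.01310274 0.01621852]
clu 7 ((374.5509033203125, 83.77300262451172), (5.264845371246338, 18.121084213256836), 88.61055755615234) z [0.02083313 0.02419605 0.02830183]
  low 7 ((374.5509033203125, 83.77300262451172), (5.264845371246338, 18.121084213256836), 88.61055755615234) z [0.02083313 0.02419605 0.02830183]
clu 299 ((467.08624267578125, 244.4769287109375), (112.20316314697266, 17.767698287963867), 89.7252197265625) z [0.01433963 0.0280611  0.16029881]
  low 158 ((467.08624267578125, 244.4769287109375), (112.20316314697266, 17.767698287963867), 89.7252197265625) z [0.01325899 0.02349042 0.02908462]
  high 133 ((465.8857727050781, 204.01698303222656), (29.041332244873047, 5.582508563995361), 88.00347137451172) z [0.04075956 0.10423505 0.16102817]
platetop 1438 ((596.7523193359375, 25.28562
[... 1364 characters left out ...]
), (13.854560852050781, 109.25123596191406), 0.3592950105667114) z [0.01891104 0.02406973 0.02941908]
  high 12 ((464.20941162109375, 205.28395080566406), (25.41669464111328, 1.8671122789382935), 89.16969299316406) z [0.07094773 0.10893355 0.16255227]
platetop 1339 ((615.1302490234375, -37.224456787109375), (297.9312438964844, 63.34070587158203), 88.50045776367188) z [0.0450337  0.05031353 0.05454889]
ply 1572 ((554.1102905273438, 24.171173095703125), (251.48976135253906, 448.9165344238281), 0.26109156012535095) z [0.00671712 0.01207792 0.01766302]
studtop 310 ((612.72998046875, -80.525634765625), (36.62031173706055, 61.08198547363281), 89.18743896484375) z [0.23269264 0.25109219 0.25545345]
```

Call:
apply_moves([
  [0, 0, 0.12, -36, -23, 0, 0.2],
  [0, 0, 0.24, -72, -46, 2, 0.2],
  [0, 0, 0.36, -108, -69, 4, 0.2],
  [0, 0, 0.48, -144, -92, 6, 0.2],
  [0, 0, 0.6, -180, -115, 8, 0.2],
  [0, 0, 0.72, -216, -138, 10, 0.2],
  [0, 0, 0.84, -252, -161, 12, 0.2],
  [0, 0, 0.96, -288, -184, 14, 0.2],
  [0, 0, 1.08, -320, -205, 16, 0.2],
  [0, 0, 1.2, -350, -224, 18, 0.2],
  [0, 0, 1.267, -364, -234, 20, 0.2],
  [0, 0, 1.267, -364, -234, 20, 0.2],
  [0, 0, 1.267, -364, -234, 20, 0.2],
])

```text
time: 1.18
ee_pos: [0.4645, 0.2634, 0.2022]
eef_rot: [0.708, 0.707, -0.0, -0.0]
ft_force: [0.0, -0.1, 0.6]
width: 0.0522
grip_force: 0.0
```

Run:
```python
from h import *
s=r.read_state(); print(s["time"],s["ee_pos"],s["eef_rot"],s["width"],s["joint_positions"])
c,W=cam("side"); save("side1.png",c["pixels"][60:300,100:400],2.2)
for n in("side","top"):
    F=np.load(n+"0.npy").reshape(-1,3); x,y,z=F.T
    m=(x>.44)&(x<.5)&(y>.17)&(y<.32)
    b=F[m&(z>.04)&(z<.17)]; print(n,"blade",np.percentile(b,[2,50,98],axis=0).round(4).tolist(), np.polyfit(b[:,2],b[:,0],1))
    b=F[m&(z>.02)&(z<.027)&(y>.225)]; print("stocktop",np.percentile(b,[2,50,98],axis=0).round(4).tolist(),np.polyfit(b[:,1],b[:,0],1))
    m=(x>.585)&(x<.64); 
    b=F[m&(y>-.04)&(y<.11)&(z>.04)&(z<.06)]; print("plate top",np.linalg.lstsq(np.c_[b[:,:2],np.ones(len(b))],b[:,2],rcond=None)[0], np.median(b[:,2]))
    b=F[(x>.7)&(x<.95)&(y<.05)&(y>-.25)&(z>.03)&(z<.3)]; print("screen back",np.percentile(b,[2,50,98],axis=0).round(3).tolist())
```

```text
1.1833 [0.46447249 0.26342071 0.20219681] [ 7.07557247e-01  7.06655936e-01 -3.42709476e-04 -1.17562890e-04] 0.052238998393319025 [-0.89393831  0.14087157  0.32222024  1.74705837 -0.04678075  1.26186162
 -0.56170632]
side blade [[0.4641, 0.1903, 0.042], [0.4661, 0.2027, 0.1043], [0.4682, 0.2178, 0.1611]] [-0.00088041  0.46628015]
stocktop [[0.4593, 0.2277, 0.0207], [0.4669, 0.2627, 0.0242], [0.4753, 0.2984, 0.0266]] [0.01301295 0.46353876]
plate top [ 0.00659565 -0.00100868  0.04697045] 0.0510458193962634
screen back [[0.786, -0.246, 0.035], [0.79, -0.145, 0.166], [0.944, 0.009, 0.257]]
top blade [[0.4631, 0.1926, 0.0709], [0.4634, 0.2053, 0.1089], [0.4652, 0.2174, 0.1626]] [0.01390082 0.46216476]
stocktop [[0.4578, 0.2277, 0.0207], [0.4648, 0.2649, 0.024], [0.4717, 0.2991, 0.0269]] [0.02952763 0.45663553]
plate top [ 0.0080686  -0.0027391   0.04531291] 0.05015981471538322
screen back [[0.784, -0.246, 0.034], [0.788, -0.139, 0.154], [0.94, 0.011, 0.256]]
```

View pics/side1.png

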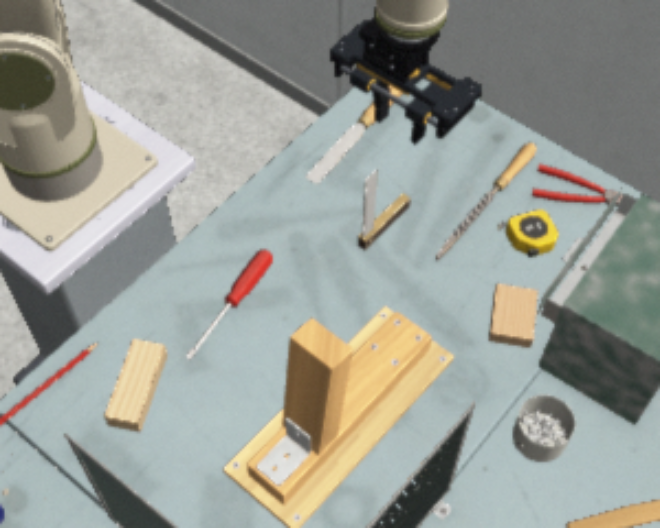

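The open gripper hangs at about (405,110), directly above the square at (385,215) and aligned with it. Its body is long across the stock, so it clears the blade.

Call:
apply_moves([
  [0, 0, 0, 2, 1, 30, 0.2],
  [0, 0, 0, 3, 1, 65, 0.2],
  [0, 0, 0, 3, 1, 100, 0.2],
  [0, 0, 0, 3, 1, 135, 0.2],
  [0, 0, 0, 3, 1, 165, 0.2],
  [0, 0, 0, 3, 1, 185, 0.2],
  [0, 0, 0, 3, 1, 194, 0.2],
  [0, 0, 0, 3, 1, 198, 0.2],
  [0, 0, 0, 3, 1, 198, 0.2],
  [0, 0, 0, 3, 1, 198, -1],
  [0, 0, 0, 3, 1, 198, -1],
  [0, 0, 0, 3, 1, 198, -1],
  [0, 0, 0, 3, 1, 198, -1],
  [0, 0, 0, 3, 1, 198, -1],
  [0, 0, 0, 3, 1, 198, -1],
  [0, 0, 0, 3, 1, 198, -1],
], force=50)

```text
time: 2.57
ee_pos: [0.4655, 0.2673, 0.0048]
eef_rot: [0.707, 0.707, 0.0, 0.0]
ft_force: [0.4, 0.2, 3.0]
width: 0.0156
grip_force: 50.0
```

Call:
apply_moves([
  [0, 0, 0, 0, 0, -15, -1],
  [0, 0, 0, 0, 0, -45, -1],
  [0, 0, 0, 0, 0, -80, -1],
  [0, 0, 0, -15, 8, -110, -1],
  [0, 0, 0.01, -45, 28, -125, -1],
  [0, 0, 0.026, -78, 50, -125, -1],
  [0, 0, 0.026, -111, 72, -125, -1],
  [0, 0, 0.026, -144, 94, -125, -1],
  [0, 0, 0.026, -177, 116, -125, -1],
  [0, 0, 0.026, -205, 136, -125, -1],
  [0, 0, 0.026, -218, 146, -125, -1],
  [0, 0, 0.026, -223, 149, -125, -1],
  [0, 0, 0.026, -223, 149, -125, -1],
  [0, 0, 0.026, -223, 149, -125, -1],
])

```text
time: 3.73
ee_pos: [0.6136, 0.0452, 0.129]
eef_rot: [0.716, 0.698, -0.0, -0.001]
ft_force: [-0.1, 0.3, -1.9]
width: 0.0158
grip_force: 50.0
```

Run:
```python
from h import *
s=r.read_state(); t=s["ee_pos"]; print(s["time"],t,s["eef_rot"],s["width"],s["ft_force"])
for n in("side","top"):
    c,W=cam(n); save(n+"2.png",c["pixels"][100:260,170:380],3) if n=="side" else 0
    F=W.reshape(-1,3); F=F[~np.isnan(F[:,0])];x,y,z=F.T
    b=F[(abs(x-t[0])<.02)&(y>t[1]-.095)&(y<t[1]-.04)&(z>t[2]+.03)&(z<.35)]
    print(n,"blade",len(b),np.percentile(b,[1,50,99],axis=0).round(4).tolist() if len(b) else "")
    b=F[(abs(x-t[0])<.03)&(y>t[1]-.095)&(y<t[1]+.05)&(z>t[2]-.02)&(z<t[2]+.023)]
    if len(b): print("stock",len(b),np.percentile(b,[1,50,99],axis=0).round(4).tolist())
    # plate edges
    p=F[(x>.56)&(x<.67)&(y>-.2)&(y<.13)&(z>.044)&(z<.056)]
    a=cv2.minAreaRect((p[:,:2]*1000).astype(np.float32)); print("plate",a)
    G=np.load(n+"0.npy").reshape(-1,3); x,y,z=G.T
    q=G[(x>.59)&(x<.64)&(y>-.12)&(y<-.04)&(z>.06)&(z<.24)]
    for z0 in(.08,.12,.16,.2,.235):
        k=q[abs(q[:,2]-z0)<.012]
        if len(k)>3: print("stud y at",z0,len(k),np.percentile(k[:,1],[5,50,95]).round(4))
```

```text
3.7333 [0.61361553 0.04520634 0.12900494] [ 7.16067048e-01  6.98031178e-01 -2.50261534e-04 -6.28841055e-04] 0.01581172210049316 [-0.10749149  0.28357435 -1.92469295]
side blade 206 [[0.605, -0.0321, 0.163], [0.6129, -0.0166, 0.2432], [0.6271, 0.005, 0.3487]]
stock 154 [[0.5976, -0.0271, 0.129], [0.6183, 0.0136, 0.1474], [0.6293, 0.0381, 0.1517]]
plate ((618.3047485351562, -40.634124755859375), (300.83624267578125, 64.79147338867188), 87.92111206054688)
stud y at 0.08 4 [-0.1199 -0.1197 -0.1184]
stud y at 0.12 68 [-0.1189 -0.1166 -0.115 ]
stud y at 0.16 79 [-0.1143 -0.1121 -0.1099]
stud y at 0.2 80 [-0.1089 -0.1074 -0.1055]
stud y at 0.235 63 [-0.1053 -0.1037 -0.1021]
top blade 6 [[0.6091, -0.0288, 0.2433], [0.6095, -0.0274, 0.2777], [0.611, -0.0247, 0.2871]]
plate ((612.8267822265625, -114.6998519897461), (142.15777587890625, 63.60105514526367), 88.92593383789062)
```

View pics/side2.png

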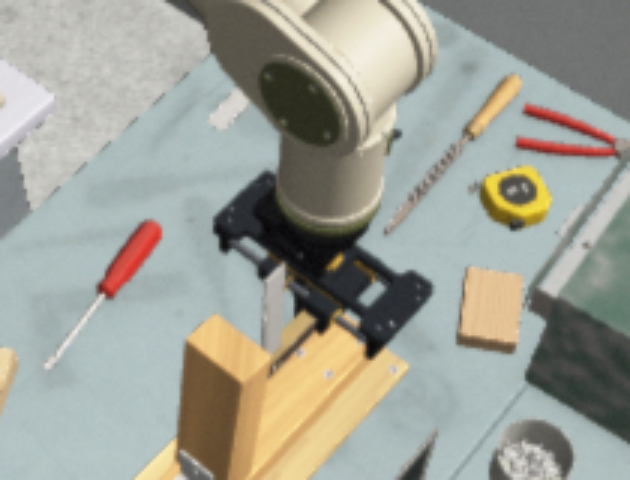

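The side view shows the square held upright over the plate, its blade at (272,305), clear of the leaning stud at (225,390). The gripper body clears everything. Next I lower it in place.

Call:
apply_moves([
  [0, 0, 0, 0, 1, 15, -1],
  [0, 0, 0, 0, 1, 40, -1],
  [0, 0, 0, 0, 1, 58, -1],
  [0, 0, 0, 0, 1, 66, -1],
  [0, 0, 0, 0, 1, 70, -1],
  [0, 0, 0, 0, 1, 70, -1],
  [0, 0, 0, 0, 1, 70, -1],
], force=60)

```text
time: 4.42
ee_pos: [0.6158, 0.0447, 0.0606]
eef_rot: [0.716, 0.698, 0.001, 0.0]
ft_force: [-0.3, 1.2, -1.6]
width: 0.0149
grip_force: 60.0
```

Call:
apply_moves([
  [0, 0, 0, 0, 0, 1, -1],
  [0, 0, 0, 0, 0, 2, -1],
  [0, 0, 0, 0, 0, 3, -1],
  [0, 0, 0, 0, 0, 3, -1],
  [0, 0, 0, 0, 0, 3, -1],
])

```text
time: 4.83
ee_pos: [0.6153, 0.0442, 0.0566]
eef_rot: [0.716, 0.698, 0.0, -0.0]
ft_force: [0.0, 0.4, -3.4]
width: 0.0157
grip_force: 60.0
```

Call:
apply_moves([
  [0, 0, 0, 0, 0, 1, -1],
  [0, 0, 0, 0, 0, 2, -1],
  [0, 0, 0, 0, 0, 2, -1],
  [0, 0, 0, 0, 0, 2, -1],
])

```text
time: 5.17
ee_pos: [0.6154, 0.0442, 0.0548]
eef_rot: [0.716, 0.698, 0.0, 0.0]
ft_force: [-1.8, 1.3, 1.9]
width: 0.0153
grip_force: 60.0
```

Call:
apply_moves([
  [0, 0, 0, 0, 0, 0.5, -1],
  [0, 0, 0, 0, 0, 0.5, -1],
  [0, 0, 0, 0, 0, 0.5, -1],
])

```text
time: 5.42
ee_pos: [0.6154, 0.0442, 0.0548]
eef_rot: [0.716, 0.698, 0.0, -0.0]
ft_force: [-3.8, -0.3, 7.9]
width: 0.0156
grip_force: 60.0
```

Call:
apply_moves([
  [0, 0, 0, -2, 0, -0.5, -1],
  [0, 0, 0, -8, 0, -0.5, -1],
  [0, 0, 0, -16, 0, -0.5, -1],
  [0, 0, 0, -24, 0, -0.5, -1],
  [0, 0, 0, -28, 0, -0.5, -1],
  [0, 0, 0, -30, 0, -0.5, -1],
  [0, 0, 0, -30, 0, -0.5, -1],
  [0, 0, 0, -30, 0, 0, -1],
  [0, 0, 0, -30, 0, 0.5, -1],
  [0, 0, 0, -30, 0, 0.5, -1],
])

```text
time: 6.25
ee_pos: [0.6148, 0.0128, 0.0548]
eef_rot: [0.717, 0.697, -0.0, 0.001]
ft_force: [-5.3, -2.1, 15.5]
width: 0.0154
grip_force: 60.0
```

```bash
cat > m.py <<'E'
from h import *
import sys
s=r.read_state(); t=s["ee_pos"]; print(s["time"],t,s["eef_rot"],s["width"],s["ft_force"])
c,W=cam("side"); save(sys.argv[1],c["pixels"][130:250,200:330],5)
np.save("w.npy",W); np.save("p.npy",c["pixels"])
F=W.reshape(-1,3); F=F[~np.isnan(F[:,0])];x,y,z=F.T
q=F[(x>.595)&(x<.635)&(y>-.16)&(y<-.095)&(z>.105)&(z<.24)]
a=np.polyfit(q[:,2],q[:,1],1); e=q[:,1]-np.polyval(a,q[:,2]); a=np.polyfit(q[abs(e)<.004][:,2],q[abs(e)<.004][:,1],1)
print("stud back lean",a[0],"y at plate",np.polyval(a,.05))
E
python3 m.py s3.png
```

```text
6.25 [0.61476678 0.01284185 0.05479273] [ 7.16617370e-01  6.97466302e-01 -1.19122230e-04  5.36227261e-04] 0.01538379838670773 [-5.33894664 -2.12917676 15.54060396]
stud back lean 0.11663748211946763 y at plate -0.12500641899387932
```

View pics/s3.png

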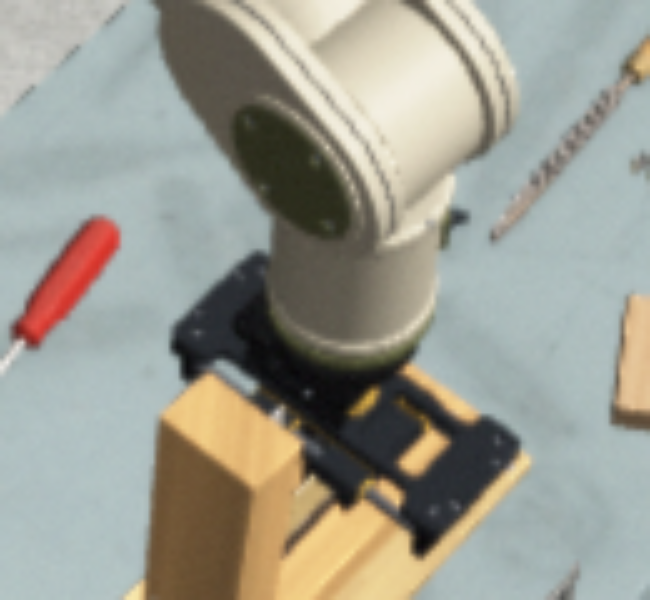

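The view shows the square's stock on the plate, the stud still leaning at (225,480), and a gap between the gripper body and the stud. Now I push toward the stud.

Call:
apply_moves([
  [0, 0, 0, -2, 0, 0, -1],
  [0, 0, 0, -4, 0, 0, -1],
  [0, 0, 0, -6, 0, 0, -1],
  [0, 0, 0, -8, 0, 0, -1],
  [0, 0, 0, -10, 0, 0, -1],
  [0, 0, 0, -12, 0, 0, -1],
  [0, 0, 0, -12, 0, 0, -1],
])

```text
time: 6.88
ee_pos: [0.6154, 0.004, 0.0548]
eef_rot: [0.716, 0.698, 0.002, 0.0]
ft_force: [-0.2, 6.5, 10.9]
width: 0.0155
grip_force: 60.0
```

Call:
apply_moves([
  [0, 0, 0, -1, 0, 0, -1],
  [0, 0, 0, -2, 0, 0, -1],
  [0, 0, 0, -3, 0, 0, -1],
  [0, 0, 0, -4, 0, 0, -1],
  [0, 0, 0, -4, 0, 0, -1],
])

```text
time: 7.3
ee_pos: [0.6154, 0.0004, 0.0548]
eef_rot: [0.716, 0.698, 0.002, 0.0]
ft_force: [-0.1, 7.1, 11.7]
width: 0.0154
grip_force: 60.0
```

Call:
apply_moves([
  [0, 0, 0, -1, 0, 0, -1],
  [0, 0, 0, -2, 0, 0, -1],
  [0, 0, 0, -3, 0, 0, -1],
  [0, 0, 0, -4, 0, 0, -1],
  [0, 0, 0, -4, 0, 0, -1],
])

```text
time: 7.72
ee_pos: [0.6153, -0.0035, 0.0548]
eef_rot: [0.716, 0.699, 0.002, -0.0]
ft_force: [0.3, 8.5, 11.7]
width: 0.0158
grip_force: 60.0
```

```bash
python3 m.py s4.png
```

```text
7.7167 [ 0.61529593 -0.00347721  0.05481769] [ 7.15606822e-01  6.98500797e-01  1.87417430e-03 -1.06877080e-05] 0.01575826978086676 [ 0.29171692  8.51254025 11.6816417 ]
stud back lean 0.04307136203388683 y at plate -0.12470392979461162
```

Call:
apply_moves([
  [0, 0, 0, -1, 0, 0, -1],
  [0, 0, 0, -2, 0, 0, -1],
  [0, 0, 0, -2, 0, 0, -1],
])

```text
time: 8.02
ee_pos: [0.6153, -0.0055, 0.0548]
eef_rot: [0.716, 0.699, 0.002, -0.0]
ft_force: [1.2, 8.1, 11.5]
width: 0.0156
grip_force: 60.0
```

Call:
apply_moves([
  [0, 0, 0, -1, 0, 0, -1],
  [0, 0, 0, -2, 0, 0, -1],
  [0, 0, 0, -2, 0, 0, -1],
])

```text
time: 8.27
ee_pos: [0.6152, -0.0074, 0.0548]
eef_rot: [0.716, 0.699, 0.002, -0.0]
ft_force: [-0.9, 7.0, 11.4]
width: 0.0152
grip_force: 60.0
```

Call:
apply_moves([
  [0, 0, 0, -1, 0, 0, -1],
  [0, 0, 0, -2, 0, 0, -1],
  [0, 0, 0, -2, 0, 0, -1],
])

```text
time: 8.52
ee_pos: [0.6152, -0.0091, 0.0548]
eef_rot: [0.715, 0.699, 0.002, -0.0]
ft_force: [0.4, 8.8, 10.2]
width: 0.0151
grip_force: 60.0
```

Call:
apply_moves([
  [0, 0, 0, -1, 0, 0, -1],
  [0, 0, 0, -1, 0, 0, -1],
])

```text
time: 8.68
ee_pos: [0.6152, -0.0092, 0.0548]
eef_rot: [0.715, 0.699, 0.002, -0.001]
ft_force: [-0.1, 11.5, 10.9]
width: 0.0153
grip_force: 60.0
```

Call:
apply_moves([
  [0, 0, 0, -1, 0, 0, -1],
  [0, 0, 0, -1, 0, 0, -1],
])

```text
time: 8.85
ee_pos: [0.6152, -0.0092, 0.0548]
eef_rot: [0.715, 0.699, 0.003, -0.001]
ft_force: [0.9, 13.5, 11.4]
width: 0.0157
grip_force: 60.0
```

```bash
python3 m.py s5.png
```

```text
8.85 [ 0.61515504 -0.00922241  0.05478267] [ 0.71503091  0.69908733  0.00262858 -0.00088735] 0.0157480549721909 [ 0.9221607  13.48853086 11.35105741]
stud back lean 0.007081329454601633 y at plate -0.1246681904905947
```

Call:
apply_moves([
  [0, 0, 0, -0.7, 0, 0.3, -1],
  [0, 0, 0, -1.5, 0, 0.6, -1],
  [0, 0, 0, -2, 0, 0.6, -1],
  [0, 0, 0, -2, 0, 0.6, -1],
])

```text
time: 9.23
ee_pos: [0.6152, -0.0092, 0.0548]
eef_rot: [0.715, 0.7, 0.003, -0.002]
ft_force: [-2.6, 18.0, 17.7]
width: 0.0153
grip_force: 60.0
```

```bash
python3 m.py s6.png
python3 - <<'E'
from h import *
W=np.load("w.npy"); F=W.reshape(-1,3); F=F[~np.isnan(F[:,0])]; x,y,z=F.T
q=F[(abs(x-.615)<.06)&(y>-.09)&(y<-.045)&(z>.06)&(z<.22)]
for z0 in np.arange(.06,.22,.02):
    k=q[abs(q[:,2]-z0)<.01]
    if len(k): print(z0.round(2),len(k),k.min(0).round(4),k.max(0).round(4))
k=F[(abs(x-.615)<.03)&(z>.245)&(z<.26)&(y<-.05)&(y>-.15)]; print("top",np.percentile(k,[2,50,98],axis=0).round(4), np.linalg.lstsq(np.c_[k[:,:2],np.ones(len(k))],k[:,2],rcond=None)[0])
E
```

```text
9.2333 [ 0.61518788 -0.00922369  0.05479069] [ 0.71453571  0.69958853  0.00341925 -0.00171011] 0.015342568251914043 [-2.6429076  18.0309953  17.74085045]
stud back lean 0.008916087561820355 y at plate -0.12483526989841469
0.06 6 [ 0.6201 -0.0538  0.0603] [ 0.6221 -0.0452  0.0676]
0.08 10 [ 0.6167 -0.0879  0.0714] [ 0.646  -0.0451  0.0844]
0.1 2 [ 0.6462 -0.0899  0.099 ] [ 0.6471 -0.0887  0.1085]
0.12 2 [ 0.632  -0.0467  0.1288] [ 0.6496 -0.0463  0.1298]
0.14 35 [ 0.6286 -0.0898  0.1311] [ 0.6551 -0.0451  0.1499]
0.16 7 [ 0.6273 -0.0892  0.1501] [ 0.6514 -0.0455  0.1653]
0.2 6 [ 0.612  -0.0893  0.1986] [ 0.6452 -0.0606  0.2096]
top [[ 0.5862 -0.1238  0.2465]
 [ 0.6151 -0.1055  0.2511]
 [ 0.6436 -0.0514  0.2567]] [0.00480208 0.05647057 0.2540451 ]
```

View pics/s6.png

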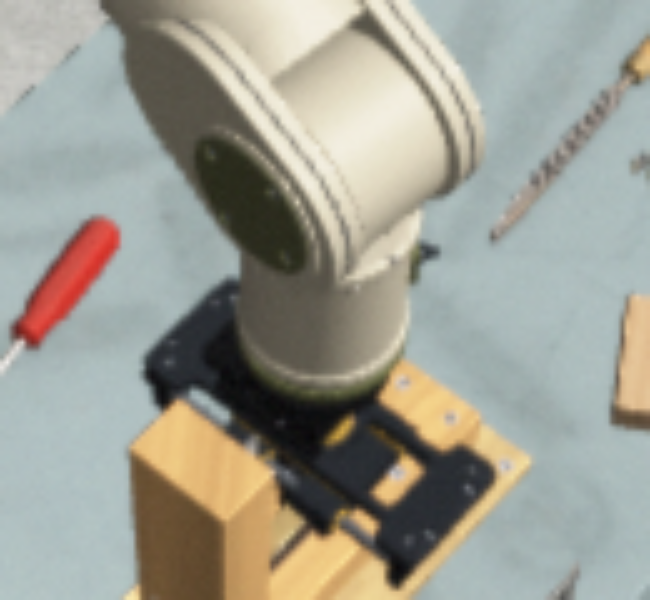

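The side view shows the stud upright at (200,500), with the square in the corner at (285,520). The measured lean is about 0.007 rad, which is within the noise plus the 1 mm proud stock end. I'll hold briefly to confirm it stays put.

Call:
apply_moves([
  [0, 0, 0, -0.4, 0, 0.2, -1],
  [0, 0, 0, -0.4, 0, 0.2, -1],
  [0, 0, 0, -0.4, 0, 0.2, -1],
  [0, 0, 0, -0.4, 0, 0.2, -1],
  [0, 0, 0, -0.4, 0, 0.2, -1],
  [0, 0, 0, -0.4, 0, 0.2, -1],
])

```text
time: 9.78
ee_pos: [0.6152, -0.0092, 0.0548]
eef_rot: [0.714, 0.7, 0.004, -0.002]
ft_force: [-5.4, 19.4, 20.2]
width: 0.0155
grip_force: 60.0
```

Run:
```python
from h import *
A=[];B=[]
for i in range(6):
    c,W=cam("side"); F=W.reshape(-1,3); F=F[~np.isnan(F[:,0])]; A.append(F)
    c,W=cam("top"); F=W.reshape(-1,3); B.append(F[~np.isnan(F[:,0])])
F=np.vstack(A);x,y,z=F.T
for x0 in(.595,.605,.615,.625,.635):
    q=F[(abs(x-x0)<.005)&(y>-.14)&(y<-.115)&(z>.11)&(z<.235)]; print(x0,len(q),np.polyfit(q[:,2],q[:,1],1))
F=np.vstack(B);x,y,z=F.T
k=F[(abs(x-.613)<.025)&(z>.243)&(z<.26)&(y<-.09)&(y>-.12)]; print("top slope (x,y)",len(k),np.linalg.lstsq(np.c_[k[:,:2],np.ones(len(k))],k[:,2],rcond=None)[0])
s=r.read_state(); print(s["time"],s["ee_pos"],s["eef_rot"],s["ft_force"],s["torque"])
```

```text
0.595 376 [ 0.00769613 -0.12456501]
0.605 361 [ 0.00568224 -0.12455964]
0.615 378 [ 0.0075653  -0.12511263]
0.625 376 [ 0.00754513 -0.12532406]
0.635 386 [ 0.00661475 -0.12546321]
top slope (x,y) 1155 [-0.00055837 -0.01612858  0.24898583]
10.3833 [ 0.61517022 -0.00925367  0.05474203] [ 0.71443485  0.69969053  0.00353813 -0.00186518] [-4.31548076 19.47723909 19.1596017 ] [ 4.01975579  1.05484843 -0.08879875]
```

```bash
python3 -c "
from bench import r; print(r.close_job())"
```

```text
the job is handed in; nothing more can be done
None
```

I handed the job in with the square still gripped and pressed into the corner at about 19 N down and 19 N against the stud; the stud measured within 0.007 rad (0.4°) of square, but I could not see the blade and stock contact directly.

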